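# Blow out the moulding frame and hold its core above the opening

## Task

Blow the dust out of the moulding frame: squeeze the trigger of the clamped air gun fully against its grip, then let it spring right back. Then take the small wooden core block, lift it higher than the guard screen, carry it across, and hold it upright and still about one centimetre above the frame, centred on the opening and turned to match it, so that the gap can be checked before it goes in. Finish while still holding it there, without the block ever touching the frame, screen or gun, and leave the other loose things (wax block, pot, cup, steel cube) where they stand.

Things in the scene. Friction and masses are not known exactly. Their poses are not given: they have to be found in the camera images.
- air_station: Fixed wooden board 270 x 160 x 16 mm that carries an air gun, a moulding frame and a guard screen; origin at the centre of its underside on the bench, x along its length from gun to frame, y towards the screen, z up. Gun: barrel 26 mm thick along x, axis at y -20, z 72 mm, from x -145 (brass stub) to -27; a thin nozzle goes on to x -3. Clamped upside down: its black grip stands up.
- trigger (a joint): Sprung steel trigger bar of the gun, 8 (x) x 16 (y) mm, 70 mm up from its pivot at x -76, y -20, z 85 mm in air_station. 0 rad = released (upright), 0.26 = fully squeezed: its top swings in -x to the grip. Springs back by itself. Needs about 3 N to start, 7 N at full squeeze, 50 mm above the pivot. Barrel, straps and pivot cheeks beneath stay below z 97 mm.
- squeeze_point (a point): Point fixed on the gun, 135 mm above the bench, axes as air_station: middle between the finger pads for the squeeze, fingers down, closing along x. The grip's back face is 19.5 mm to -x, the trigger's outer face 19.5 mm to +x when squeezed, 32.5 mm when released. Grip 22 (x) x 28 (y) mm, its top 27 mm above this point; trigger top 20 mm above.
- frame_mouth (a point): Centre of the moulding frame's rectangular opening, level with the frame's top, 51 mm above the bench; axes as air_station. Opening 45 mm (x) by 70 mm (y), 35 mm deep, walled by four plain wooden bars 15 mm wide (75 x 100 mm outside).
- screen_top (a point): Middle of the upper edge of the guard screen, an upright wooden board, 115 mm above the bench; it runs 125 mm either way along x and is 8 mm thick (y). Axes as air_station.
- core_block: Loose brown block of layered wood, 35 (x) x 60 (y) x 35 (z) mm, about 60 g, lying on the bench to the left of the screen; origin at the centre of its underside, z up. Grip it across its 35 mm width (x). It changes places with the wax block.
- wax_block: Loose plain smooth wax block, 50 (x) x 70 (y) x 30 mm, no layers; leave it. Origin at the centre of its underside.
- pot: Loose small open pot, 68 mm across and 62 mm high, standing between the screen and the blocks; leave it. Origin at the centre of its underside.
- cup: Loose off-white cup, 70 mm across and 76 mm high, further back; leave it. Origin at the centre of its underside.
- weight: Loose steel cube, 50 mm, nearly 1 kg, further back; leave it. Origin at the centre of its underside.
Not all that is in view belongs to the job. Leave any black or red look-alike of the core_block alone.

How it is judged:
By the outcome, as a careful person would: the job done as asked, in the order asked, and still so for the second after the job is handed in, while the arm keeps its last pose, push and grip.
It also fails if it takes over 51 s, if anything falls off the work surface, if the arm or the gripper's body presses on something with over 40 N, if the wrist force passes 120 N, or if a joint passes its speed limit or range.

## Robot

A 6-joint arm with a two-finger parallel gripper is mounted at the origin on a cart in front of the work surface, level with it; the furniture and walls round the work are solid. World frame = base frame: x ahead of the robot, y to its left, z up, the work surface at z = 0. Lengths are in mm, angles in rad, forces in N, time in s.
With the tool pointing down it reaches from about 400 to 925 mm from the base axis. Payload 12.5 kg.
Tool frame: the origin (TCP) lies midway between the tips of the shut fingers; the grasp point (between the pads) lies 19 mm behind it; z points along the fingers, y is the direction in which the jaws open and shut (so a half turn about z gives the same grasp; the last joint's range is limited). The gripper opens to 95 mm and grips with 3 to 60 N. Pads are 20 mm wide; open, the fingers measure 119 mm over their backs; the gripper's body (75 mm by 180 mm) begins 59 mm behind the grasp point.
Start: joints at [-1.262, 0.491, 1.559, -0, 1.092, -0.106], TCP at [251.903, -572.007, 214.661] pointing down, gripper open.
Joint ranges: [-3.1, 3.1], [-0.84, 2.19], [0.05, 2.79], [-1.13, 4.28], [0.06, 2.93], [-2.69, 2.69]. Speed limits (rad/s): [2.22, 2.22, 2.79, 3.14, 3.14, 3.14].

## Interface

Orientations are given as [roll, pitch, yaw] about the fixed x, y, z axes, in that order (R = Rz(yaw) Ry(pitch) Rx(roll)).
In Python, from cell import env, eyes, job_done, boxes_of, regions_of gives the robot as it stands.
- The arm moves only by the tool send_rows, never from a script. Its argument "plan" is text: rows parted by semicolons, each of 5 numbers parted by spaces: the shift along the tool's x, y, z in mm, then the turn about the tool's z in rad, then the finger opening in mm, from 0 to 95.1. In form: x y z roll gripper; .... A call has 1 to 8 rows; each row shifts and turns the pose as measured when the row begins, along the tool's axes as they then stand; what a row does not reach is not made up. A row lasts 1/10 s, in which the tool goes at most 50 mm and 8.59 degrees, less where a joint would pass 70% of its speed; a pose out of reach is approached as far as the arm can. A call with a gripper value outside its range is refused whole. The fingers move at their own pace and stop on an object; the grip force is fixed at half the most. Time passes only in rows, so rows that do not move let the fingers close. It gives the time, the measured TCP pose, the force and the opening at its end, in the units of the state.
- env.state(): the state, without advancing time (a new reading comes with each control period).
- eyes.read_camera(name): name is "scene" or "top" or "wrist"; returns a dict with "image" (480x640x3 uint8, red, green, blue), "vertical_fov" (degrees; the focal length in pixels is half the picture's height over the tangent of half this angle, whatever the lens; pixels are square), "cx", "cy" (the principal point, pixels), "k1" (the pictures are not rectified: a ray, as slopes to the right and down, at radius r is drawn at 1 + k1 r^2 times it, then the intrinsics apply), "extrinsics" (4x4, takes a point from camera to world coordinates). Camera axes: x right, y up, looking along -z (the intrinsics and any distortion apply to the point x, -y, -z); pixel columns grow to the right and rows downward; lengths in mm; the calibration is good to about 2 mm. A picture is of the moment at which its call begins. There is no depth.
- job_done(): hands the job in, once; it reports no verdict.
Trained networks look in a picture, given as the dict that the camera call returned (one of the last four; its "shot" number tells which), for a name from the list of things; names that differ only in an ending like _2 or _b are one class to them, and where a whole thing is asked for, a point or a joint stands for the part that bears it (a point fixed in the world has none). Each returns a list of dicts, best first, with "confidence" (0 to 1); they miss things now and then, are a little off and sometimes report something else, mostly with a low value. They report only what shows in the picture. A call takes as long as a camera call. They do not tell look-alikes from the thing itself.
- boxes_of(target, picture): "bbox" ([left, top, width, height] in pixels, round what is visible of it).
- regions_of(target, picture): "pixels" (480x640 bool, what is visible of it) and "bbox" ([left, top, width, height] in pixels, round what is visible of it).
The state is a dict: "t": time; "joints": joint angles; "qvel": joint speeds; "tau": joint torques, N m; "eef_pos": TCP position; "tcp_rot": TCP orientation; "ft_force": force on the tool from outside, world axes, zero at the start; "moment": the same for the moment, N m; "opening": opening from 0.0 (shut) to 1.0 (fully open).
Only numpy, scipy, OpenCV 4.12 (cv2) and the standard library are available. Lean on these libraries where they do the work, as an engineer would, in place of code of your own. Each camera call takes 0.05 s, during which the arm holds its last target.

## Working session

There is one attempt and no reset: what is moved stays moved. The work goes in short steps, Python scripts to look and compute and a tool call to move; the robot and the scene stay as the last step left them, time stands still between calls to the robot, and variables do not carry over. Pictures are saved under pics/ and viewed, and the job is handed in when it is done.

Besides the shell and the picture viewer there is one more tool, called after "Request:" by a JSON object that holds its "method" and its "body". send_rows: Moves the arm, as the interface text tells. Its arguments: {"type":"object","properties":{"plan":{"type":"string"}},"required":["plan"]}

```bash
ls; mkdir -p pics
cat > h.py <<'E'
from cell import env, eyes, job_done, boxes_of, regions_of
import numpy as np, cv2, math
def K(p):
    f=240/math.tan(math.radians(p["vertical_fov"])/2); return f,p["cx"],p["cy"],p["k1"]
def proj(p,P):
    P=np.atleast_2d(np.array(P,float)); E=np.array(p["extrinsics"]); 
    c=(P-E[:3,3])@E[:3,:3]; s=np.c_[c[:,0]/-c[:,2],c[:,1]/c[:,2]]
    f,cx,cy,k=K(p); r2=(s**2).sum(1,keepdims=True); s=s*(1+k*r2)
    return s*f+[cx,cy]
def onz(p,uv,z):
    uv=np.atleast_2d(np.array(uv,float)); f,cx,cy,k=K(p); d=(uv-[cx,cy])/f; s=d.copy()
    for _ in range(30): s=d/(1+k*(s**2).sum(1,keepdims=True))
    E=np.array(p["extrinsics"]); r=np.c_[s[:,0],-s[:,1],-np.ones(len(s))]@E[:3,:3].T; o=E[:3,3]
    return o+r*((z-o[2])/r[:,2:])
def save(p,n,img=None): cv2.imwrite("pics/"+n+".png",cv2.cvtColor(p["image"] if img is None else img,cv2.COLOR_RGB2BGR))
E
python3 - <<'E'
from h import *
import pickle
s=env.state();print({k:np.round(v,3) for k,v in s.items()})
for n in ("scene","top","wrist"):
    p=eyes.read_camera(n);save(p,n+"0");pickle.dump(p,open(n+"0.pkl","wb"))
    print(n,K(p),np.round(p["extrinsics"],3).tolist())
    if n=="wrist":continue
    for t in ("air_station","trigger","core_block","wax_block","pot","cup","weight","frame_mouth","screen_top"):
        print(t,[(np.round(b["bbox"]).tolist(),round(b["confidence"],2)) for b in boxes_of(t,p)][:4])
E
```

```text
pics
{'t': np.float64(0.0), 'joints': array([-1.262,  0.492,  1.559, -0.   ,  1.092, -0.106]), 'qvel': array([ 0.001,  0.   ,  0.001, -0.   ,  0.001,  0.001]), 'tau': array([ 4.0000e-03, -6.1263e+01, -2.5818e+01,  6.9000e-02,  4.8000e-02,
       -0.0000e+00]), 'eef_pos': array([ 251.816, -571.747,  214.04 ]), 'tcp_rot': array([-3.14 , -0.   ,  0.415]), 'ft_force': array([-0.647, -0.554, -0.139]), 'moment': array([ 0.011, -0.023, -0.   ]), 'opening': np.float64(1.004)}
scene (441.45195171489695, 319.8973265582023, 241.08526711282335, 0.01760836465433783) [[-0.789, 0.432, -0.437, 77.631], [-0.614, -0.572, 0.543, 955.769], [-0.016, 0.697, 0.717, 836.994], [0.0, 0.0, 0.0, 1.0]]
air_station [([336.0, 159.0, 109.0, 70.0], 0.78)]
trigger [([419.0, 157.0, 5.0, 23.0], 0.41)]
core_block [([239.0, 389.0, 30.0, 42.0], 0.89), ([294.0, 241.0, 24.0, 23.0], 0.78), ([400.0, 233.0, 27.0, 28.0], 0.67), ([310.0, 202.0, 20.0, 23.0], 0.6)]
wax_block [([356.0, 251.0, 29.0, 31.0], 0.79)]
pot [([348.0, 214.0, 33.0, 32.0], 0.57)]
cup [([246.0, 231.0, 29.0, 42.0], 0.83), ([250.0, 218.0, 27.0, 18.0], 0.33)]
wei
[... 340 characters left out ...]
, 1.0]]
air_station [([418.0, 191.0, 70.0, 104.0], 0.9)]
trigger []
core_block [([372.0, 192.0, 21.0, 21.0], 0.62), ([326.0, 207.0, 21.0, 24.0], 0.58), ([387.0, 292.0, 27.0, 16.0], 0.52), ([183.0, 276.0, 25.0, 19.0], 0.51)]
wax_block [([341.0, 269.0, 28.0, 18.0], 0.73)]
pot [([372.0, 242.0, 26.0, 27.0], 0.55)]
cup [([289.0, 182.0, 30.0, 27.0], 0.6)]
weight [([320.0, 164.0, 18.0, 25.0], 0.74)]
frame_mouth [([422.0, 192.0, 63.0, 107.0], 0.84)]
screen_top [([424.0, 190.0, 56.0, 104.0], 0.75)]
wrist (334.2430949293689, 320.255853372989, 236.92131658646642, -0.040193419081983796) [[0.403, 0.882, 0.244, 320.733], [-0.915, 0.389, 0.108, -540.974], [0.0, -0.267, 0.964, 385.18], [0.0, 0.0, 0.0, 1.0]]
```

Run:
```python
from h import *
import pickle
p=pickle.load(open("top0.pkl","rb"));save(p,"top_c",cv2.resize(p["image"][140:330,270:510],None,fx=3.2,fy=3.2,interpolation=cv2.INTER_CUBIC)[:600,:800])
p=pickle.load(open("scene0.pkl","rb"));save(p,"scene_c",cv2.resize(p["image"][140:300,230:450],None,fx=3.6,fy=3.6,interpolation=cv2.INTER_CUBIC))
```

```text
(no output)
```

View pics/top0.png

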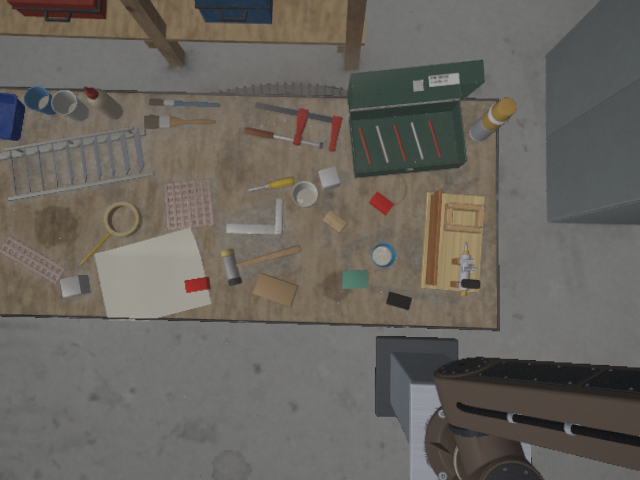

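View pics/top_c.png

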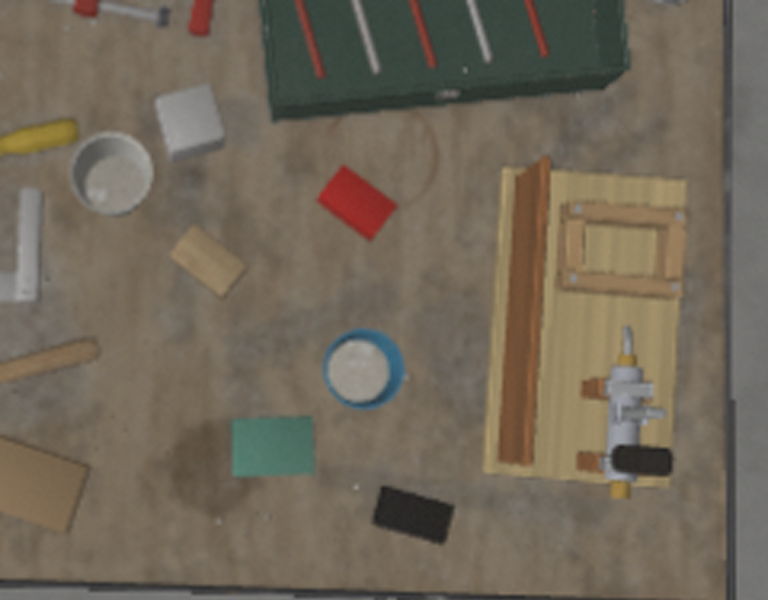

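View pics/scene_c.png

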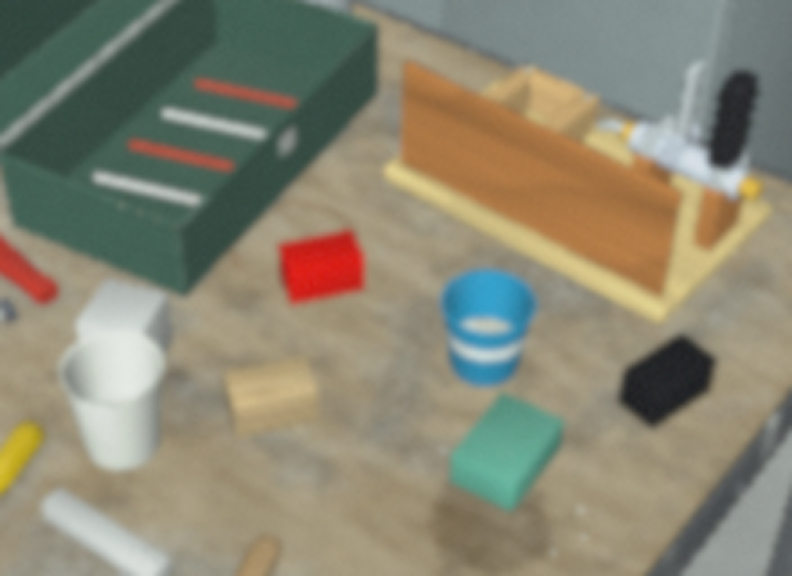

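View pics/scene0.png

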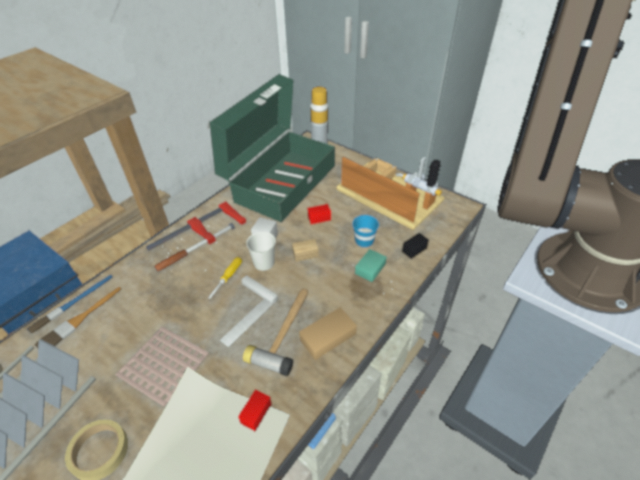

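View pics/wrist0.png

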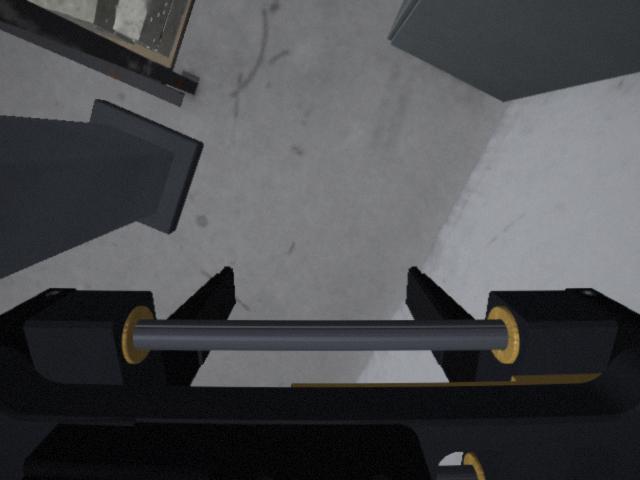

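The core block is the tan layered one near top (335,222). The look-alikes are red at (381,203) and (196,285) and black at (399,300). The green block at (355,279) is the wax, and the tan sheet at (275,290) looks too large. I'll measure these next.

Run:
```python
from h import *
import pickle
p=pickle.load(open("top0.pkl","rb")); q=pickle.load(open("scene0.pkl","rb"))
T=lambda a:(np.array(a,float)+.5)/3.2-.5+[270,140]
S=lambda a:(np.array(a,float)+.5)/3.6-.5+[230,140]
print("board",np.round(onz(p,T([(501,167),(686,180),(668,487),(484,472)]),16)))
print("frame outer",np.round(onz(p,T([(562,202),(686,207),(683,298),(558,290)]),51)))
print("screen top ends",np.round(onz(p,T([(548,158),(531,464)]),115)))
for n,c in dict(tan=[(193,226),(246,266),(224,297),(170,257)],green=[(232,418),(313,416),(315,474),(234,477)],red=[(345,166),(397,207),(372,240),(318,199)],black=[(382,486),(454,508),(444,543),(374,521)],card=[(0,437),(89,466),(69,531)]).items():
    w=onz(p,T(c),35)[:,:2];print(n,np.round(w.mean(0)),np.round(np.linalg.norm(np.diff(w,axis=0),axis=1)), np.round(w).tolist())
for n,uv in dict(pot=(384,255),cup=(304,194),weight=(329,177)).items(): print(n,np.round(onz(p,uv,60)))
# refined crop
for n,r in dict(a=(200,245,310,360),b=(255,310,250,420)).items():
    pass
a=cv2.resize(p["image"][200:245,310:360],None,fx=8,fy=8,interpolation=cv2.INTER_CUBIC)
b=cv2.resize(q["image"][225:270,280:330],None,fx=8,fy=8,interpolation=cv2.INTER_CUBIC)
save(p,"cand",np.hstack([a,b]))
```

```text
board [[677. 124.  16.]
 [670. -37.  16.]
 [403. -21.  16.]
 [410. 136.  16.]]
frame outer [[642.  79.  51.]
 [640. -25.  51.]
 [563. -22.  51.]
 [566.  82.  51.]]
screen top ends [[667. 107. 115.]
 [421. 119. 115.]]
tan [585. 379.] [58. 33. 58.] [[615.0, 393.0], [582.0, 346.0], [554.0, 364.0], [588.0, 412.0]]
green [427. 319.] [69. 49. 69.] [[450.0, 355.0], [454.0, 286.0], [405.0, 283.0], [400.0, 352.0]]
red [639. 250.] [57. 36. 59.] [[671.0, 262.0], [637.0, 217.0], [607.0, 238.0], [642.0, 285.0]]
black [373. 199.] [63. 31. 62.] [[396.0, 226.0], [380.0, 165.0], [350.0, 173.0], [367.0, 232.0]]
card [395. 507.] [80. 57.] [[428.0, 553.0], [406.0, 476.0], [350.0, 491.0]]
pot [[494. 244.  60.]]
cup [[655. 465.  60.]]
weight [[703. 398.  60.]]
```

View pics/cand.png

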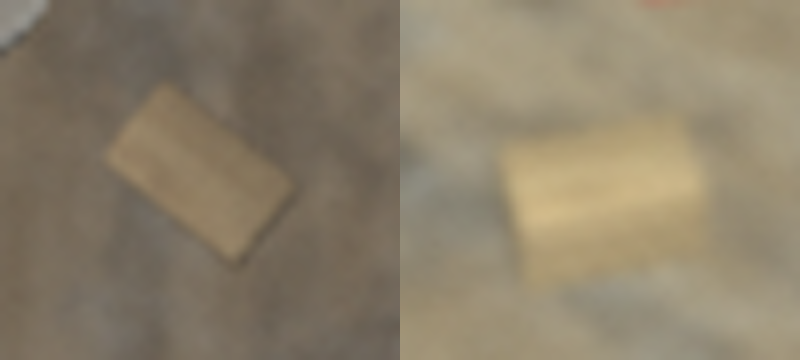

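```bash
cat >> h.py <<'E'
def plan(tgt,yaw,n=None,grip=None):
    "print rows from measured state to tgt(TCP), yaw, tool down"
    s=env.state(); p=np.array(s["eef_pos"]); y=s["tcp_rot"][2]; dy=(yaw-y+np.pi)%(2*np.pi)-np.pi
    d=np.array(tgt)-p
    if n is None: n=int(max(np.ceil(np.linalg.norm(d)/45),np.ceil(abs(dy)/.14),1))
    print("t",round(float(s["t"]),2),"pos",np.round(p,1),"rot",np.round(s["tcp_rot"],3),"d",np.round(d,1),"dyaw",round(dy,3),"n",n)
    for i in range(n):
        c,sn=math.cos(y+dy*i/n),math.sin(y+dy*i/n); v=d/n
        print("  %.1f %.1f %.1f %.3f"%(v[0]*c+v[1]*sn, v[0]*sn-v[1]*c, -v[2], -dy/n))
E
python3 - <<'E'
from h import *
plan((500,-20,270),1.519,14)
E
```

```text
t 1.05 pos [ 251.9 -572.   214.7] rot [3.142 0.    0.415] d [248.1 552.   55.3] dyaw 1.104 n 14
  32.1 -28.9 -4.0 -0.079
  34.3 -26.3 -4.0 -0.079
  36.3 -23.5 -4.0 -0.079
  38.0 -20.6 -4.0 -0.079
  39.5 -17.6 -4.0 -0.079
  40.8 -14.4 -4.0 -0.079
  41.8 -11.1 -4.0 -0.079
  42.5 -7.8 -4.0 -0.079
  43.0 -4.4 -4.0 -0.079
  43.2 -1.0 -4.0 -0.079
  43.2 2.4 -4.0 -0.079
  42.8 5.8 -4.0 -0.079
  42.3 9.1 -4.0 -0.079
  41.4 12.4 -4.0 -0.079
```

Request:
{"method": "send_rows", "body": {"plan": "32 -29 -4 -0.08 95; 34 -26 -4 -0.08 95; 36 -23 -4 -0.08 95; 38 -21 -4 -0.08 95; 40 -18 -4 -0.08 95; 41 -14 -4 -0.08 95; 42 -11 -4 -0.08 95"}}

```text
t: 1.75
eef_pos: [375.0, -289.3, 242.1]
tcp_rot: [3.141, 0.0, 0.988]
ft_force: [-0.2, -0.1, 0.0]
opening: 1.0
```

Run:
```python
from h import *
plan((500,-20,270),1.519)
```

```text
t 1.75 pos [ 375.  -289.3  242.1] rot [3.141 0.    0.988] d [125.  269.3  27.9] dyaw 0.531 n 7
  42.0 -6.3 -4.0 -0.076
  42.3 -3.1 -4.0 -0.076
  42.4 0.1 -4.0 -0.076
  42.3 3.4 -4.0 -0.076
  41.9 6.6 -4.0 -0.076
  41.3 9.7 -4.0 -0.076
  40.4 12.8 -4.0 -0.076
```

Request:
{"method": "send_rows", "body": {"plan": "42 -6 -4 -0.076 95; 42 -3 -4 -0.076 95; 42 0 -4 -0.076 95; 42 3 -4 -0.076 95; 42 7 -4 -0.076 95; 41 10 -4 -0.076 95; 40 13 -4 -0.076 95; 0 0 0 0 95"}}

```text
t: 2.55
eef_pos: [502.0, -4.6, 273.5]
tcp_rot: [3.136, 0.002, 1.549]
ft_force: [-0.7, -0.9, -0.8]
opening: 0.996
```

Run:
```python
from h import *
import pickle
p=eyes.read_camera("wrist");save(p,"wrist1");pickle.dump(p,open("wrist1.pkl","wb"))
plan((500,-20,270),1.519); print(np.round(p["extrinsics"],3).tolist())
```

```text
t 2.6 pos [501.2  -6.2 273.2] rot [3.137e+00 2.000e-03 1.546e+00] d [ -1.2 -13.8  -3.2] dyaw -0.027 n 1
  -13.9 -0.8 3.2 0.027
[[1.0, 0.022, 0.001, 502.744], [-0.022, 0.963, 0.269, 71.51], [0.005, -0.269, 0.963, 443.851], [0.0, 0.0, 0.0, 1.0]]
```

View pics/wrist1.png

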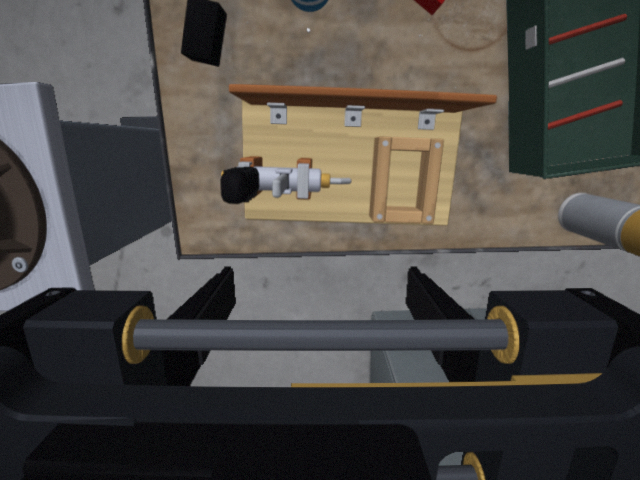

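Run:
```python
from h import *
import pickle
p=pickle.load(open("wrist1.pkl","rb"))
save(p,"w1c",cv2.resize(p["image"][75:235,215:505],None,fx=2.75,fy=2.75,interpolation=cv2.INTER_CUBIC))
```

```text
(no output)
```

View pics/w1c.png

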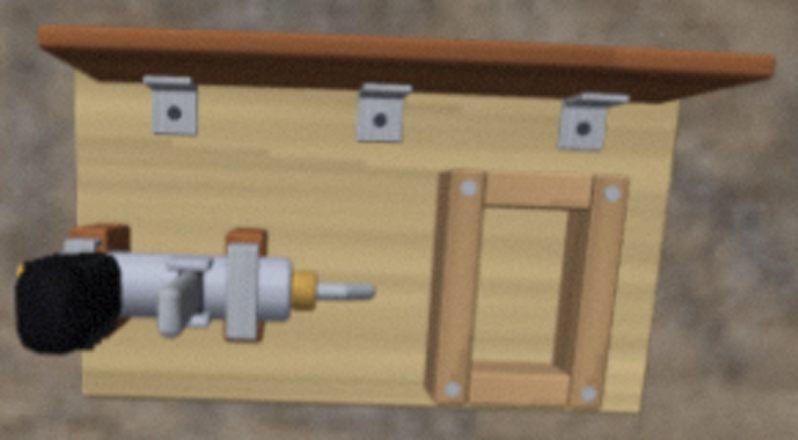

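Run:
```python
from h import *
import pickle
from scipy.optimize import least_squares
p=pickle.load(open("wrist1.pkl","rb")); q=pickle.load(open("top0.pkl","rb"))
C=lambda a:(np.array(a,float)+.5)/2.75-.5+[215,75]
T=lambda a:(np.array(a,float)+.5)/3.2-.5+[270,140]
for n,c,z in (("board bl,br",[(83,394),(640,411)],16),("screen",[(40,36),(774,67)],115),("fr out TL TR BR BL",[(446,171),(628,177),(602,408),(438,402)],51),("in",[(485,206),(589,210),(570,372),(472,365)],51),("screws",[(468,187),(612,192),(588,393),(452,389)],51),("nozzle tip",[(375,291)],72),("trig tip",[(181,283)],150)):
    w=onz(p,C(c),z)[:,:2]; print(n,np.round(w,1).tolist(),"mean",np.round(w.mean(0),1),"len",np.round(np.linalg.norm(np.diff(w,axis=0),axis=1),1))
    if len(w)==4: print("  ang TL-TR, BL-BR",[round(math.atan2(*(w[b]-w[a])[::-1]),4) for a,b in((0,1),(3,2))], "y edges",[round(math.atan2(*(w[b]-w[a])[::-1])-np.pi/2,4) for a,b in((3,0),(2,1))])
    if len(w)==2: print("  ang",round(math.atan2(*(w[1]-w[0])[::-1]),4))
```

```text
board bl,br [[404.3, -19.8], [671.4, -34.2]] mean [537.9 -27. ] len [267.4]
  ang -0.0538
screen [[422.2, 123.5], [669.7, 109.6]] mean [546.  116.6] len [247.9]
  ang -0.0561
fr out TL TR BR BL [[569.1, 78.0], [644.9, 74.4], [640.5, -23.8], [567.7, -19.5]] mean [605.6  27.3] len [75.9 98.4 72.9]
  ang TL-TR, BL-BR [-0.0468, -0.0592] y edges [-0.0145, -0.0454]
in [[585.7, 63.7], [629.4, 61.3], [625.3, -7.4], [582.2, -3.4]] mean [605.6  28.6] len [43.8 68.8 43.3]
  ang TL-TR, BL-BR [-0.0533, -0.0925] y edges [-0.0521, -0.0601]
screws [[578.4, 71.4], [638.6, 68.5], [633.8, -16.9], [573.7, -13.8]] mean [606.1  27.3] len [60.3 85.5 60.1]
  ang TL-TR, BL-BR [-0.049, -0.0514] y edges [-0.0545, -0.0565]
nozzle tip [[537.9, 31.7]] mean [537.9  31.7] len []
trig tip [[469.1, 43.9]] mean [469.1  43.9] len []
```

Run:
```python
from h import *
plan((435.6,37.6,200),1.518,4)
```

```text
t 2.6 pos [501.2  -6.2 273.2] rot [3.137e+00 2.000e-03 1.546e+00] d [-65.6  43.8 -73.2] dyaw -0.028 n 4
  10.5 -16.7 18.3 0.007
  10.4 -16.7 18.3 0.007
  10.3 -16.8 18.3 0.007
  10.2 -16.9 18.3 0.007
```

Request:
{"method": "send_rows", "body": {"plan": "10 -17 18 0.007 95; 10 -17 18 0.007 95; 10 -17 18 0.007 95; 10 -17 18 0.007 95; 0 0 0 0 95; 0 0 0 0 95"}}

```text
t: 3.2
eef_pos: [431.8, 32.6, 198.7]
tcp_rot: [3.135, 0.004, 1.509]
ft_force: [1.1, 0.4, 0.1]
opening: 0.996
```

Run:
```python
from h import *
import pickle
p=eyes.read_camera("wrist");save(p,"wrist2");pickle.dump(p,open("wrist2.pkl","wb"))
plan((435.6,37.6,116),1.518,4)
```

```text
t 3.25 pos [431.8  32.5 198.6] rot [3.136 0.004 1.509] d [  3.8   5.1 -82.6] dyaw 0.009 n 4
  1.3 0.9 20.7 -0.002
  1.3 0.9 20.7 -0.002
  1.3 0.9 20.7 -0.002
  1.3 0.9 20.7 -0.002
```

View pics/wrist2.png

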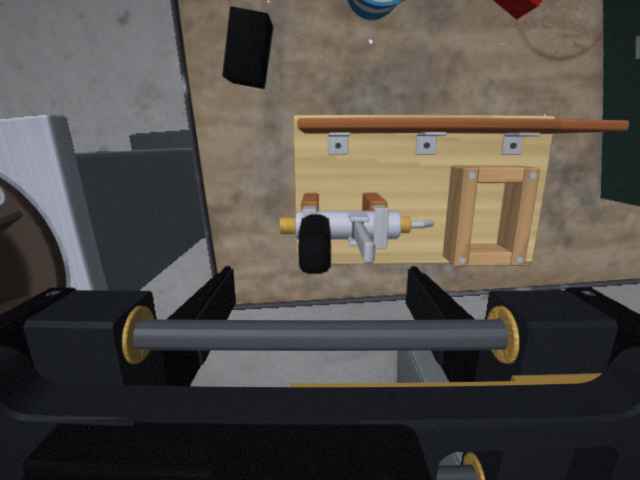

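Run:
```python
from h import *
import pickle
p=pickle.load(open("wrist2.pkl","rb"))
c,s=math.cos(-.053),math.sin(-.053)
W=lambda a:[541+c*a[0]-s*a[1],52+s*a[0]+c*a[1],a[2]]
im=p["image"].copy()
pts=[(-124,-34,162),(-102,-34,162),(-102,-6,162),(-124,-6,162),(-80,-28,155),(-72,-28,155),(-72,-12,155),(-80,-12,155),(-3,-20,72),(-145,-20,72),(42.5,15,51),(87.5,15,51),(87.5,-55,51),(42.5,-55,51),(135,-80,16),(-135,-80,16)]
for u in proj(p,[W(a) for a in pts]): cv2.circle(im,tuple(int(round(x*8)) for x in u),12,(255,0,255),-1,shift=3)
save(p,"w2c",cv2.resize(im[110:310,260:570],None,fx=2.55,fy=2.55,interpolation=cv2.INTER_CUBIC))
```

```text
(no output)
```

View pics/w2c.png

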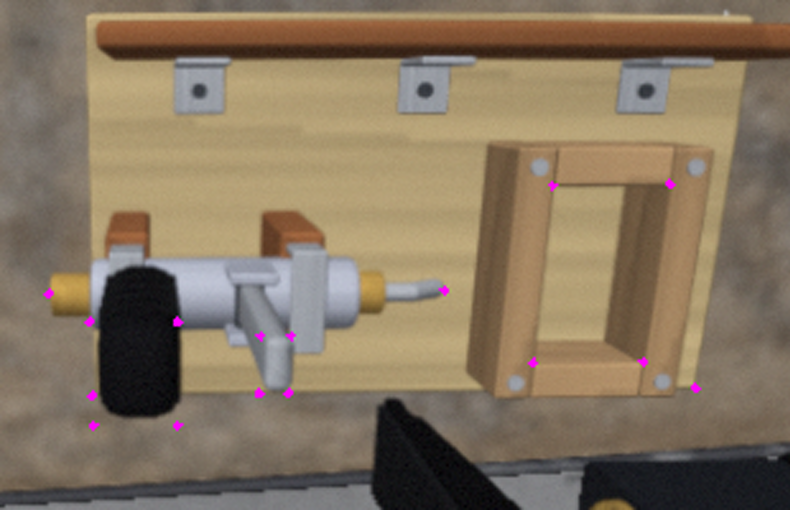

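Request:
{"method": "send_rows", "body": {"plan": "2 1 20 -0.002 95; 1 1 20 -0.003 95; 1 1 20 -0.002 95; 1 1 18 -0.002 95; 0 0 0 0 95; 0 0 0 0 95"}}

```text
t: 3.85
eef_pos: [444.1, 32.5, 122.9]
tcp_rot: [3.124, 0.004, 1.513]
ft_force: [0.6, -0.3, 0.0]
opening: 1.001
```

Run:
```python
from h import *
plan((436,37.6,116),1.518,1)
```

```text
t 3.85 pos [444.1  32.5 122.9] rot [3.124 0.004 1.513] d [-8.1  5.1 -6.9] dyaw 0.005 n 1
  4.6 -8.4 6.9 -0.005
```

Request:
{"method": "send_rows", "body": {"plan": "5 -8 7 -0.005 95; 0 0 0 0 95"}}

```text
t: 4.05
eef_pos: [437.0, 37.8, 116.8]
tcp_rot: [3.122, 0.004, 1.517]
ft_force: [-0.3, 0.4, -0.7]
opening: 0.999
```

Run:
```python
from h import *
plan((436,37.6,116),1.518,1);s=env.state();print(np.round(s["joints"],3),np.round(s["qvel"],3))
```

```text
t 4.05 pos [437.   37.8 116.8] rot [3.122 0.004 1.517] d [-1.  -0.2 -0.8] dyaw 0.001 n 1
  -0.2 -1.0 0.8 -0.001
[-6.200e-02  3.760e-01  2.119e+00 -7.000e-03  6.270e-01 -2.000e-03] [-0.013 -0.02  -0.05  -0.001  0.024 -0.006]
```

Request:
{"method": "send_rows", "body": {"plan": "0 -1 1 0 70; 0 0 0 0 50; 0 0 0 0 40; 0 0 0 0 30; 0 0 0 0 30; 0 0 0 0 30; 0 0 0 0 30; 0 0 0 0 30"}}

```text
t: 4.85
eef_pos: [438.9, 37.8, 117.7]
tcp_rot: [3.114, 0.004, 1.517]
ft_force: [-8.2, 0.5, 6.8]
opening: 0.444
```

Run:
```python
from h import *
import pickle
plan((436,37.6,116),1.518,1);s=env.state();print(s["opening"]*95.1,np.round(s["ft_force"],1))
p=eyes.read_camera("wrist");save(p,"wrist3");
```

```text
t 4.85 pos [438.9  37.8 117.7] rot [3.114 0.004 1.517] d [-2.9 -0.2 -1.7] dyaw 0.001 n 1
  -0.3 -2.8 1.7 -0.001
42.22136700627366 [-8.2  0.5  6.8]
```

View pics/wrist3.png

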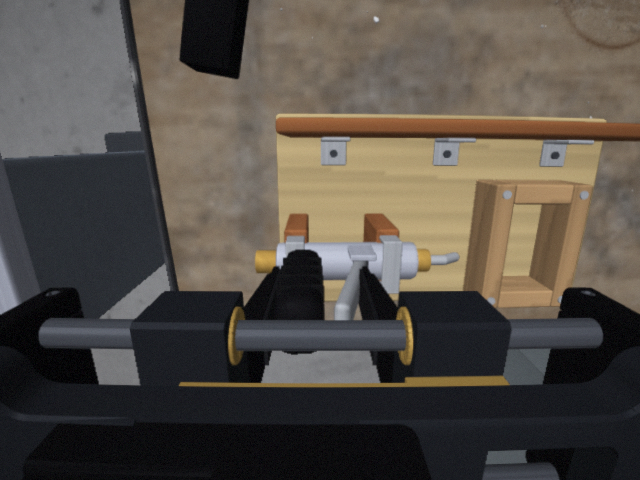

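Request:
{"method": "send_rows", "body": {"plan": "0 -1.5 1 0 20; 0 -1 0 0 20; 0 0 0 0 20; 0 0 0 0 20"}}

```text
t: 5.3
eef_pos: [438.8, 37.7, 117.7]
tcp_rot: [3.108, 0.004, 1.518]
ft_force: [1.2, 0.9, 2.0]
opening: 0.443
```

Run:
```python
from h import *
plan((436,37.6,116),1.518,1);s=env.state();print(s["opening"]*95.1,np.round(s["ft_force"],1),np.round(s["moment"],2))
```

```text
t 5.3 pos [438.8  37.7 117.7] rot [3.108 0.004 1.518] d [-2.8 -0.1 -1.7] dyaw 0.0 n 1
  -0.3 -2.8 1.7 -0.000
42.11240731572661 [1.2 0.9 2. ] [-0.02  0.07  0.02]
```

Run:
```python
from h import *
p=eyes.read_camera("wrist");q=eyes.read_camera("scene")
c,s=math.cos(-.053),math.sin(-.053)
W=lambda a:[541+c*a[0]-s*a[1],52+s*a[0]+c*a[1],a[2]]
out=[]
for pic,(x0,x1,y0,y1),f in ((p,(240,420,200,350),2.2),(q,(390,460,140,200),5)):
  im=cv2.resize(pic["image"][y0:y1,x0:x1],None,fx=f,fy=f,interpolation=cv2.INTER_CUBIC)
  for th,col in ((0,(0,255,0)),(.2,(255,255,0)),(.26,(255,0,255))):
    for y in(-28,-12):
      pts=[W((-76+dx*math.cos(th)-h*math.sin(th),y,85+h*math.cos(th)+dx*math.sin(th))) for dx,h in((4,20),(4,70),(-4,70),(-4,20))]
      u=(proj(pic,pts)-[x0,y0]+.5)*f
      cv2.polylines(im,[np.round(u).astype(int)],False,col,1)
  save(pic,"sq%d"%len(out),im);out.append(im)
```

```text
(no output)
```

View pics/sq0.png

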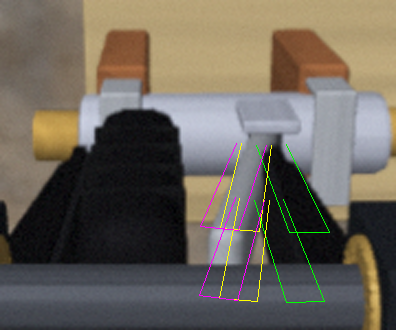

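View pics/sq1.png

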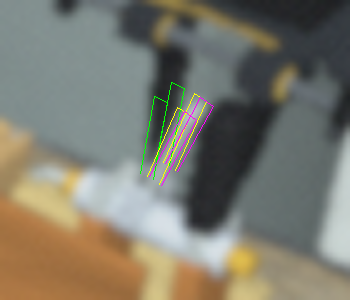

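Request:
{"method": "send_rows", "body": {"plan": "0 -3 0 0 10; 0 -2 0 0 10; 0 -1 0 0 10; 0 0 0 0 10"}}

```text
t: 5.8
eef_pos: [438.8, 37.7, 117.9]
tcp_rot: [3.095, 0.004, 1.516]
ft_force: [-0.7, -0.2, 2.9]
opening: 0.439
```

Request:
{"method": "send_rows", "body": {"plan": "0 3 0 0 10; 0 3 0 0 10; 0 3 0 0 10; 0 3 0 0 10"}}

```text
t: 6.2
eef_pos: [438.8, 37.7, 117.6]
tcp_rot: [3.121, 0.005, 1.517]
ft_force: [-13.9, -0.6, 9.5]
opening: 0.442
```

Request:
{"method": "send_rows", "body": {"plan": "0 3 0 0 10; 0 3 0 0 10; 0 1 0 0 10; 0 0 0 0 10"}}

```text
t: 6.6
eef_pos: [438.8, 37.8, 117.2]
tcp_rot: [3.135, 0.005, 1.519]
ft_force: [1.6, 0.0, -4.4]
opening: 0.442
```

Request:
{"method": "send_rows", "body": {"plan": "0 2 0 0 10; 0 0 0 0 10; 0 0 0 0 95; 0 0 0 0 95; 0 0 0 0 95; 0 0 0 0 95; 0 0 0 0 95; 0 0 0 0 95"}}

```text
t: 7.4
eef_pos: [441.2, 37.6, 117.7]
tcp_rot: [3.135, 0.005, 1.518]
ft_force: [-0.5, -0.5, 0.1]
opening: 0.889
```

Run:
```python
from h import *
p=eyes.read_camera("wrist");q=eyes.read_camera("scene")
c,s=math.cos(-.053),math.sin(-.053)
W=lambda a:[541+c*a[0]-s*a[1],52+s*a[0]+c*a[1],a[2]]
out=[]
for pic,(x0,x1,y0,y1),f in ((p,(240,420,200,350),2.2),(q,(390,460,140,200),5)):
  im=cv2.resize(pic["image"][y0:y1,x0:x1],None,fx=f,fy=f,interpolation=cv2.INTER_CUBIC)
  out.append(cv2.resize(im,(396,330)))
save(p,"rel",np.hstack(out))
plan((438,37.6,215),1.518,3)
```

```text
t 7.5 pos [441.3  37.6 117.7] rot [3.135 0.005 1.518] d [-3.3  0.  97.3] dyaw -0.0 n 3
  -0.1 -1.1 -32.4 0.000
  -0.1 -1.1 -32.4 0.000
  -0.1 -1.1 -32.4 0.000
```

View pics/rel.png

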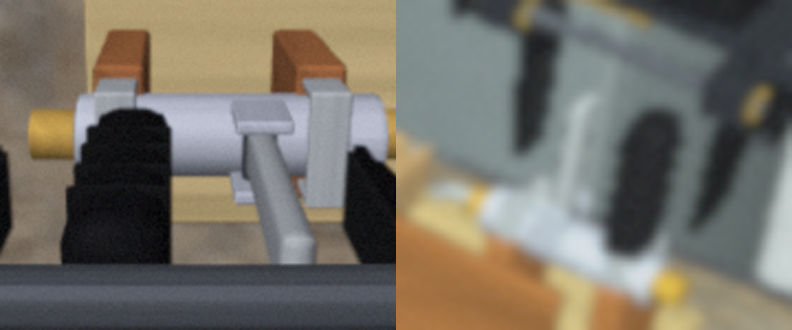

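Request:
{"method": "send_rows", "body": {"plan": "0 -1 -12 0 95; 0 -1 -28 0 95; 0 0 -30 0 95; 0 0 -25 0 95; 0 0 -12 0 95; 0 0 0 0 95"}}

```text
t: 8.1
eef_pos: [437.4, 38.4, 228.0]
tcp_rot: [3.138, 0.005, 1.518]
ft_force: [0.6, 0.2, -0.0]
opening: 1.003
```

Run:
```python
from h import *
plan((560,330,240),0.957,9)
```

```text
t 8.1 pos [437.4  38.4 228. ] rot [3.138 0.005 1.518] d [122.6 291.6  12. ] dyaw -0.561 n 9
  33.1 11.9 -1.3 0.062
  33.7 9.8 -1.3 0.062
  34.3 7.7 -1.3 0.062
  34.7 5.5 -1.3 0.062
  35.0 3.4 -1.3 0.062
  35.1 1.2 -1.3 0.062
  35.1 -1.0 -1.3 0.062
  35.0 -3.2 -1.3 0.062
  34.7 -5.4 -1.3 0.062
```

Request:
{"method": "send_rows", "body": {"plan": "20 8 -1 0.04 95; 34 10 -1 0.06 95; 34 8 -1 0.06 95; 35 6 -1 0.06 95; 35 4 -1 0.06 95; 35 1 -1 0.06 95; 35 -1 -1 0.06 95; 30 -3 -1 0.06 95"}}

```text
t: 8.9
eef_pos: [536.9, 288.2, 227.3]
tcp_rot: [3.141, 0.009, 1.036]
ft_force: [-0.7, 0.1, 0.3]
opening: 0.997
```

Run:
```python
from h import *
plan((560,330,240),0.957,2)
```

```text
t 8.9 pos [536.9 288.2 227.3] rot [3.141 0.009 1.036] d [23.1 41.8 12.7] dyaw -0.079 n 2
  23.9 -0.7 -6.3 0.039
  23.8 -1.7 -6.3 0.039
```

Request:
{"method": "send_rows", "body": {"plan": "18 -1 -5 0.04 95; 10 -1 -4 0.03 95; 0 0 0 0 95; 0 0 0 0 95"}}

```text
t: 9.3
eef_pos: [549.4, 317.2, 229.6]
tcp_rot: [-3.138, 0.016, 0.966]
ft_force: [0.2, 0.2, -0.2]
opening: 0.997
```

Run:
```python
from h import *
import pickle
p=eyes.read_camera("wrist");save(p,"wrist4");pickle.dump(p,open("wrist4.pkl","wb"))
plan((560,330,240),0.957,2)
```

```text
t 9.35 pos [549.3 317.1 229.6] rot [-3.138  0.016  0.965] d [10.7 12.9 10.4] dyaw -0.008 n 2
  8.4 0.7 -5.2 0.004
  8.4 0.7 -5.2 0.004
```

View pics/wrist4.png

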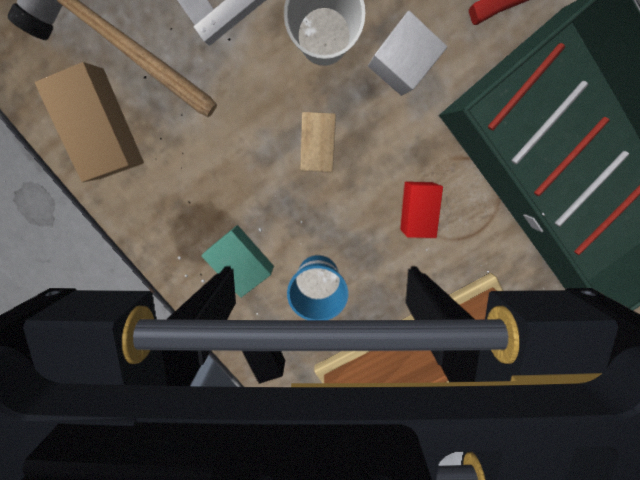

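Run:
```python
from h import *
import pickle
p=pickle.load(open("wrist4.pkl","rb"))
save(p,"w4c",cv2.resize(p["image"][95:185,260:380],None,fx=6.5,fy=6.5,interpolation=cv2.INTER_CUBIC))
print(np.round(onz(p,[(440,115),(640,310)],80)),np.round(onz(p,[(440,115),(640,310)],0)))
```

```text
[[695. 338.  80.]
 [784.  34.  80.]] [[720. 327.   0.]
 [831. -53.   0.]]
```

View pics/w4c.png

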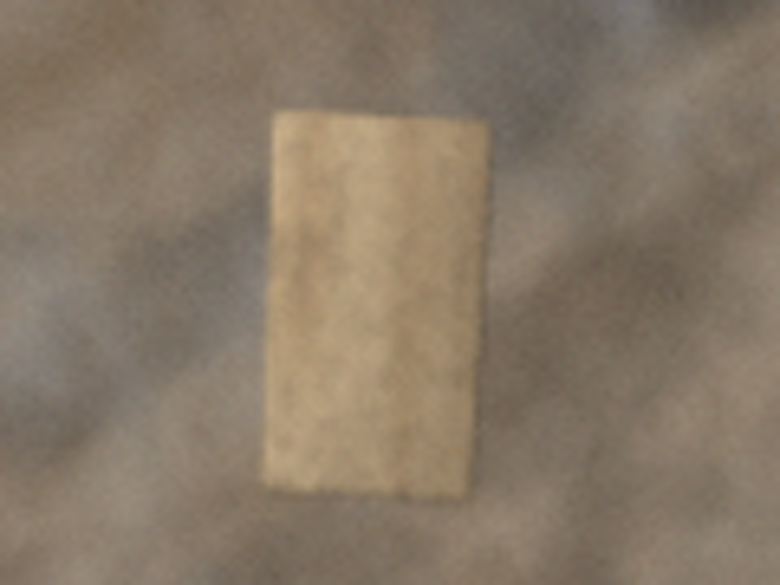

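Run:
```python
from h import *
import pickle
p=pickle.load(open("wrist4.pkl","rb"))
w=onz(p,(np.array([(273,111),(489,121),(470,499),(261,489)],float)+.5)/6.5-.5+[260,95],35)[:,:2]
print(np.round(w,1).tolist(),np.round(w.mean(0),1),np.round(np.linalg.norm(np.diff(w,axis=0),axis=1),1))
a=lambda v:round(math.atan2(v[1],v[0]),3)
print(a(w[0]-w[3]),a(w[1]-w[2]),a(w[1]-w[0])+np.pi/2,a(w[2]-w[3])+np.pi/2)
c=w.mean(0)
plan((c[0],c[1],100),.957,4)
```

```text
[[592.8, 415.5], [620.1, 394.8], [584.4, 347.5], [556.9, 368.5]] [588.5 381.6] [34.2 59.3 34.6]
0.918 0.924 0.9217963267948965 0.9187963267948965
t 9.35 pos [549.3 317.1 229.6] rot [-3.138  0.016  0.965] d [  39.2   64.5 -129.6] dyaw -0.008 n 4
  18.8 -1.1 32.4 0.002
  18.8 -1.2 32.4 0.002
  18.8 -1.2 32.4 0.002
  18.8 -1.2 32.4 0.002
```

Request:
{"method": "send_rows", "body": {"plan": "12 -1 15 0.02 95; 18 -1 25 0.01 95; 18 -1 28 0.01 95; 15 -1 25 0.004 95; 9 -1 15 0 95; 0 0 0 0 95; 0 0 0 0 95"}}

```text
t: 10.05
eef_pos: [588.2, 377.2, 111.7]
tcp_rot: [-3.139, 0.017, 0.914]
ft_force: [-0.1, 0.1, 0.1]
opening: 0.997
```

Run:
```python
from h import *
import pickle
p=eyes.read_camera("wrist");save(p,"wrist5");pickle.dump(p,open("wrist5.pkl","wb"))
plan((588,381,7),.921,4)
```

```text
t 10.1 pos [588.2 377.1 111.9] rot [-3.139  0.017  0.913] d [  -0.2    3.9 -104.9] dyaw 0.008 n 4
  0.7 -0.6 26.2 -0.002
  0.7 -0.6 26.2 -0.002
  0.7 -0.6 26.2 -0.002
  0.8 -0.6 26.2 -0.002
```

View pics/wrist5.png

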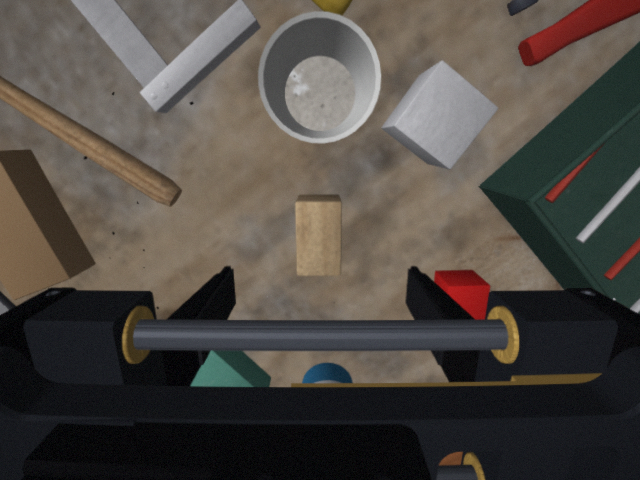

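Run:
```python
from h import *
import pickle
p=pickle.load(open("wrist5.pkl","rb"))
save(p,"w5c",cv2.resize(p["image"][185:285,270:370],None,fx=6,fy=6,interpolation=cv2.INTER_CUBIC))
```

```text
(no output)
```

View pics/w5c.png

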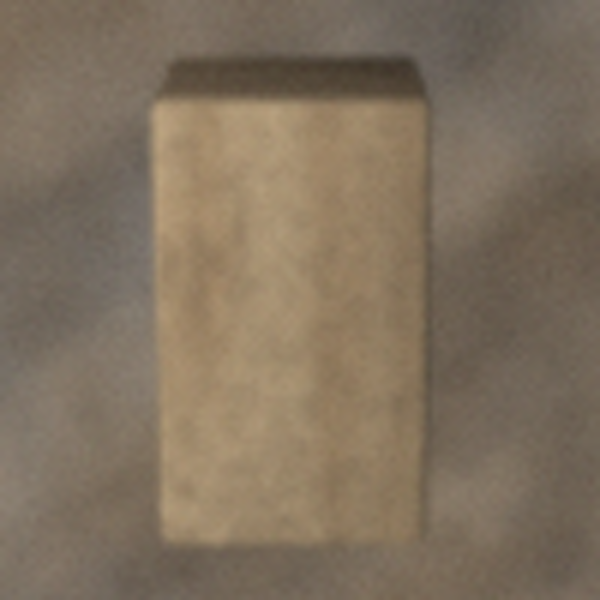

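Run:
```python
from h import *
import pickle
p=pickle.load(open("wrist5.pkl","rb"))
w=onz(p,(np.array([(153,99),(427,99),(421,541),(162,541)],float)+.5)/6-.5+[270,185],35)[:,:2]
print(np.round(w,1).tolist(),np.round(w.mean(0),1),np.round(np.linalg.norm(np.diff(w,axis=0),axis=1),1))
a=lambda v:round(math.atan2(v[1],v[0]),3)
print(a(w[0]-w[3]),a(w[1]-w[2]),a(w[1]-w[0])+np.pi/2,a(w[2]-w[3])+np.pi/2)
```

```text
[[593.5, 415.7], [620.4, 395.0], [584.5, 348.0], [557.3, 368.9]] [588.9 381.9] [34.  59.1 34.3]
0.913 0.918 0.9137963267948965 0.9147963267948965
```

Request:
{"method": "send_rows", "body": {"plan": "1 -0.5 12 0 95; 2 -0.5 24 0 95; 1 -0.5 26 0 95; 1 -0.4 22 0 95; 1 -0.4 12 0 95; 0 0 0 0 95; 0 0 0 0 95"}}

```text
t: 10.8
eef_pos: [591.2, 381.8, 18.3]
tcp_rot: [3.14, 0.007, 0.911]
ft_force: [0.1, 1.4, 0.9]
opening: 0.999
```

Run:
```python
from h import *
plan((589,382,7),.915,1)
```

```text
t 10.8 pos [591.2 381.8  18.3] rot [3.14  0.007 0.911] d [ -2.2   0.2 -11.3] dyaw 0.004 n 1
  -1.2 -1.9 11.3 -0.004
```

Request:
{"method": "send_rows", "body": {"plan": "-1 -1.5 7 -0.004 95; 0 -0.4 5 0 95; 0 0 0 0 95; 0 0 0 0 95"}}

```text
t: 11.2
eef_pos: [590.0, 382.6, 8.5]
tcp_rot: [3.138, 0.003, 0.916]
ft_force: [0.5, -0.6, 0.3]
opening: 0.995
```

Run:
```python
from h import *
plan((589,382,7),.915,1)
```

```text
t 11.2 pos [590.  382.6   8.5] rot [3.138e+00 3.000e-03 9.160e-01] d [-1.  -0.6 -1.5] dyaw -0.001 n 1
  -1.1 -0.4 1.5 0.001
```

Good. Now I'll close.

Request:
{"method": "send_rows", "body": {"plan": "-1 -0.4 2 0 80; 0 0 0 0 60; 0 0 0 0 45; 0 0 0 0 30; 0 0 0 0 25; 0 0 0 0 25; 0 0 0 0 25; 0 0 0 0 25"}}

```text
t: 12.0
eef_pos: [589.4, 382.2, 7.1]
tcp_rot: [3.137, 0.002, 0.916]
ft_force: [-0.2, 0.4, -0.6]
opening: 0.382
```

Run:
```python
from h import *
import pickle
p=eyes.read_camera("wrist");save(p,"wrist6");pickle.dump(p,open("wrist6.pkl","wb"))
plan((589,382,7),.915,1);print(env.state()["opening"]*95.1)
```

```text
t 12.05 pos [589.4 382.2   7.1] rot [3.137e+00 2.000e-03 9.160e-01] d [-0.4 -0.2 -0.1] dyaw -0.001 n 1
  -0.4 -0.2 0.1 0.001
34.902678524525264
```

View pics/wrist6.png

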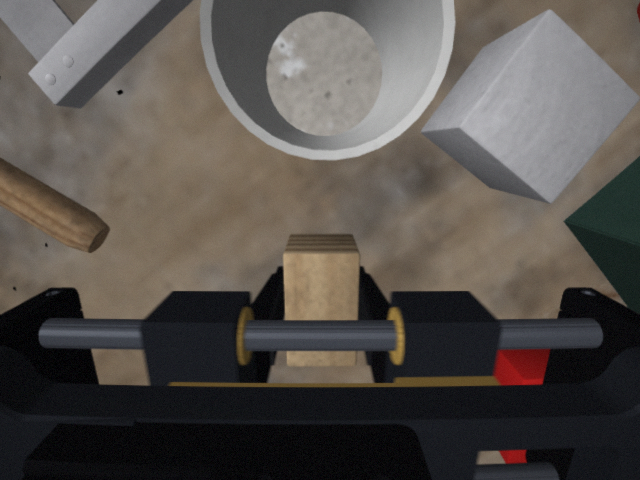

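Run:
```python
from h import *
import pickle
p=pickle.load(open("wrist6.pkl","rb"))
w=onz(p,[(285,250),(358,250),(355,366),(287,366)],35)[:,:2];print(np.round(w,1).tolist(),np.round(w.mean(0),1),np.round(np.linalg.norm(np.diff(w,axis=0),axis=1),1))
```

```text
[[594.9, 416.1], [620.8, 396.1], [584.1, 347.5], [557.2, 368.3]] [589.2 382. ] [32.7 60.9 34. ]
```

Request:
{"method": "send_rows", "body": {"plan": "0 0 -5 0 25; 0 0 -14 0 25; 0 0 -24 0 25; 0 0 -30 0 25; 0 0 -30 0 25; 0 0 -30 0 25; 0 0 -25 0 25; 0 0 -12 0 25"}}

```text
t: 12.85
eef_pos: [588.2, 382.6, 188.2]
tcp_rot: [3.138, 0.003, 0.916]
ft_force: [-0.6, 0.0, -0.1]
opening: 0.368
```

Run:
```python
from h import *
import pickle
s=env.state();print(s["opening"]*95.1,np.round(s["ft_force"],1))
plan((604.9,120,215),1.518,10)
```

```text
34.98099732803113 [-0.6  0.  -0.1]
t 12.85 pos [588.2 382.6 188.2] rot [3.138e+00 3.000e-03 9.160e-01] d [  16.7 -262.6   26.8] dyaw 0.602 n 10
  -19.8 17.3 -2.7 -0.060
  -20.8 16.1 -2.7 -0.060
  -21.7 14.8 -2.7 -0.060
  -22.6 13.5 -2.7 -0.060
  -23.4 12.1 -2.7 -0.060
  -24.1 10.7 -2.7 -0.060
  -24.6 9.2 -2.7 -0.060
  -25.2 7.7 -2.7 -0.060
  -25.6 6.2 -2.7 -0.060
  -25.9 4.6 -2.7 -0.060
```

Request:
{"method": "send_rows", "body": {"plan": "-10 9 -3 -0.03 25; -20 17 -3 -0.06 25; -21 15 -3 -0.06 25; -22 14 -3 -0.06 25; -23 13 -3 -0.06 25; -24 11 -2 -0.06 25; -24 10 -2 -0.06 25; -25 9 -2 -0.06 25"}}

```text
t: 13.65
eef_pos: [601.0, 182.4, 214.5]
tcp_rot: [3.138, 0.002, 1.388]
ft_force: [-0.8, 1.1, -1.3]
opening: 0.365
```

Run:
```python
from h import *
plan((604.9,28.5,200),1.518,6)
```

```text
t 13.65 pos [601.  182.4 214.5] rot [3.138e+00 2.000e-03 1.388e+00] d [   3.9 -153.9  -14.5] dyaw 0.13 n 6
  -25.1 5.3 2.4 -0.022
  -25.2 4.8 2.4 -0.022
  -25.3 4.2 2.4 -0.022
  -25.4 3.7 2.4 -0.022
  -25.5 3.1 2.4 -0.022
  -25.5 2.6 2.4 -0.022
```

Request:
{"method": "send_rows", "body": {"plan": "-25 5 0 -0.025 25; -25 5 0 -0.022 25; -25 4 1 -0.02 25; -25 4 1 -0.018 25; -20 3 1 -0.015 25; -11 2 1 -0.01 25; 0 0 0 0 25; 0 0 0 0 25"}}

```text
t: 14.45
eef_pos: [604.8, 40.8, 211.9]
tcp_rot: [3.14, 0.003, 1.5]
ft_force: [-0.8, 1.3, -1.7]
opening: 0.367
```

Run:
```python
from h import *
import pickle
p=eyes.read_camera("wrist");save(p,"wrist7");pickle.dump(p,open("wrist7.pkl","wb"))
plan((604.9,28.5,110),1.518,4)
```

```text
t 14.5 pos [604.8  40.9 211.9] rot [3.140e+00 3.000e-03 1.501e+00] d [ 1.000e-01 -1.240e+01 -1.019e+02] dyaw 0.017 n 4
  -3.1 0.3 25.5 -0.004
  -3.1 0.2 25.5 -0.004
  -3.1 0.2 25.5 -0.004
  -3.1 0.2 25.5 -0.004
```

View pics/wrist7.png

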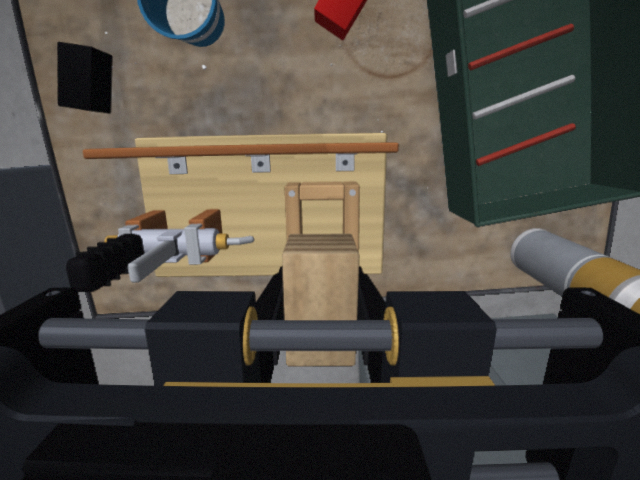

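Run:
```python
from h import *
import pickle
p=pickle.load(open("wrist7.pkl","rb"))
save(p,"w7c",cv2.resize(p["image"][125:290,125:400],None,fx=2.9,fy=2.9,interpolation=cv2.INTER_CUBIC))
```

```text
(no output)
```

View pics/w7c.png

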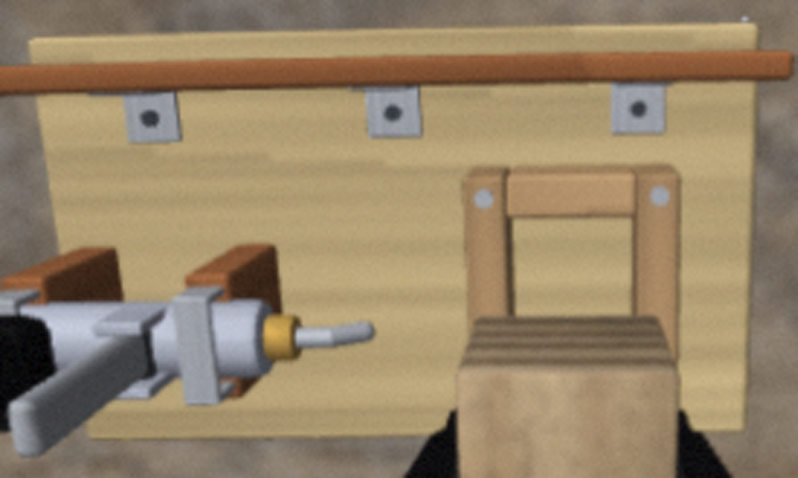

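Request:
{"method": "send_rows", "body": {"plan": "-3 0 10 -0.005 25; -4 0 20 -0.005 25; -3 0 22 -0.004 25; -2 0 22 -0.003 25; -1 0 14 0 25; 0 0 7 0 25; 0 0 0 0 25; 0 0 0 0 25"}}

```text
t: 15.3
eef_pos: [603.1, 31.8, 110.8]
tcp_rot: [3.14, 0.003, 1.525]
ft_force: [0.8, -0.7, -0.7]
opening: 0.366
```

Run:
```python
from h import *
import pickle
p=pickle.load(open("wrist7.pkl","rb"))
C=lambda a:(np.array(a,float)+.5)/2.9-.5+[125,125]
for n,c,z in (("screws",[(483,198),(660,195)],51),("in",[(511,216),(634,215)],51),("board",[(30,40),(757,25),(743,430),(90,437)],16)):
    w=onz(p,C(c),z)[:,:2];print(n,np.round(w,1).tolist(),np.round(w.mean(0),1),[round(math.atan2(*(w[b]-w[a])[::-1]),4) for a,b in ((0,1),(-1,-2)) ])
c,s=math.cos(-.053),math.sin(-.053)
W=lambda a:[541+c*a[0]-s*a[1],52+s*a[0]+c*a[1],a[2]]
p=eyes.read_camera("wrist");q=eyes.read_camera("scene")
pickle.dump(p,open("wrist8.pkl","wb"))
im=cv2.resize(p["image"][100:380,180:460],None,fx=2.1,fy=2.1,interpolation=cv2.INTER_CUBIC)
save(p,"w8",im); save(q,"s8",cv2.resize(q["image"][130:240,320:450],None,fx=5,fy=5,interpolation=cv2.INTER_CUBIC))
plan((604.9,28.5,68),1.518,3)
```

```text
screws [[578.3, 71.6], [638.8, 68.4]] [608.6  70. ] [-0.0531, 3.0885]
in [[587.4, 64.7], [629.6, 62.1]] [608.5  63.4] [-0.062, 3.0796]
board [[413.9, 137.2], [679.9, 122.7], [671.3, -34.4], [405.0, -19.0]] [542.5  51.6] [-0.0545, -0.0576]
t 15.4 pos [603.2  31.7 111.3] rot [3.139e+00 3.000e-03 1.525e+00] d [  1.7  -3.2 -43.3] dyaw -0.007 n 3
  -1.0 0.6 14.4 0.002
  -1.0 0.6 14.4 0.002
  -1.0 0.6 14.4 0.002
```

View pics/w8.png

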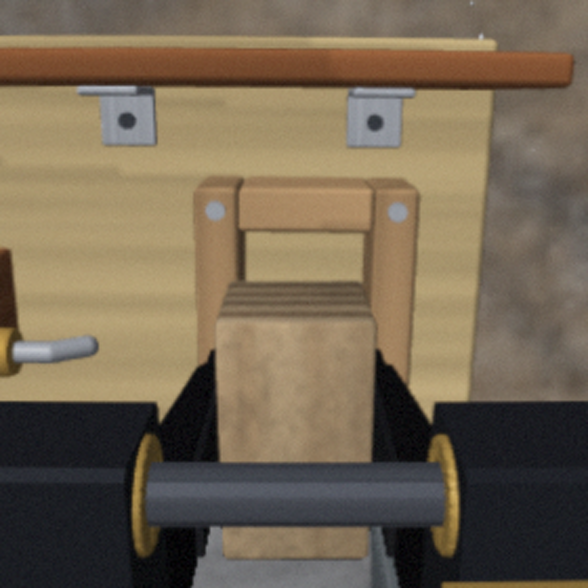

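View pics/s8.png

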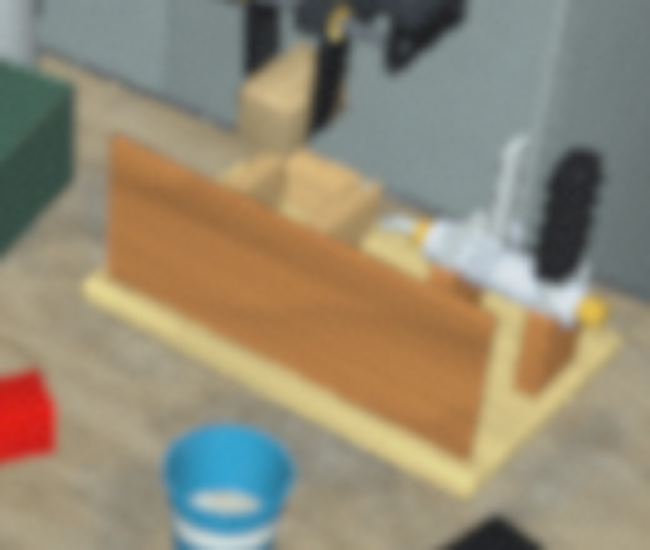

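Request:
{"method": "send_rows", "body": {"plan": "-1.5 1 8 0.003 25; -1.5 1 12 0.003 25; 0 1 11 0.002 25; 0 0 6 0 25; 0 0 0 0 25; 0 0 0 0 25"}}

```text
t: 16.0
eef_pos: [606.9, 28.1, 71.7]
tcp_rot: [3.138, 0.003, 1.516]
ft_force: [-0.4, 0.3, 0.1]
opening: 0.371
```

Run:
```python
from h import *
plan((606,28.4,68),1.517,1)
```

```text
t 16.0 pos [606.9  28.1  71.7] rot [3.138e+00 3.000e-03 1.516e+00] d [-0.9  0.3 -3.7] dyaw 0.001 n 1
  0.3 -0.9 3.7 -0.001
```

Request:
{"method": "send_rows", "body": {"plan": "0.3 -0.9 2 0 25; 0 0 1.5 0 25; 0 0 0 0 25; 0 0 0 0 25; 0 0 0 0 25"}}

```text
t: 16.5
eef_pos: [606.3, 28.5, 68.8]
tcp_rot: [3.136, 0.003, 1.517]
ft_force: [-0.2, 0.7, -0.9]
opening: 0.369
```

Run:
```python
from h import *
import pickle
plan((606,28.4,68),1.517,1)
p=eyes.read_camera("wrist");q=eyes.read_camera("scene")
pickle.dump(p,open("wrist9.pkl","wb"));pickle.dump(q,open("scene9.pkl","wb"))
save(p,"w9",cv2.resize(p["image"][100:380,180:460],None,fx=2.1,fy=2.1,interpolation=cv2.INTER_CUBIC)); save(q,"s9",cv2.resize(q["image"][130:240,320:450],None,fx=5,fy=5,interpolation=cv2.INTER_CUBIC))
s=env.state();print(np.round(s["qvel"],3),np.round(s["eef_pos"],1))
```

```text
t 16.5 pos [606.3  28.5  68.8] rot [3.136e+00 3.000e-03 1.517e+00] d [-0.3 -0.1 -0.8] dyaw 0.0 n 1
  -0.1 -0.3 0.8 -0.000
[ 0.     0.002 -0.002 -0.001 -0.001 -0.001] [606.3  28.5  68.8]
```

View pics/w9.png

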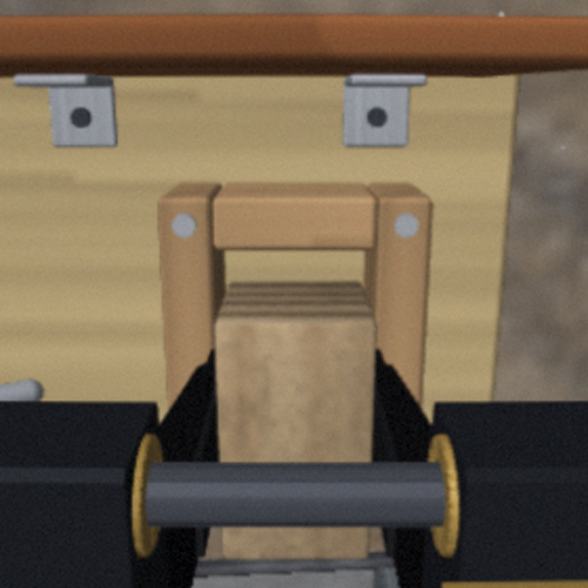

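View pics/s9.png

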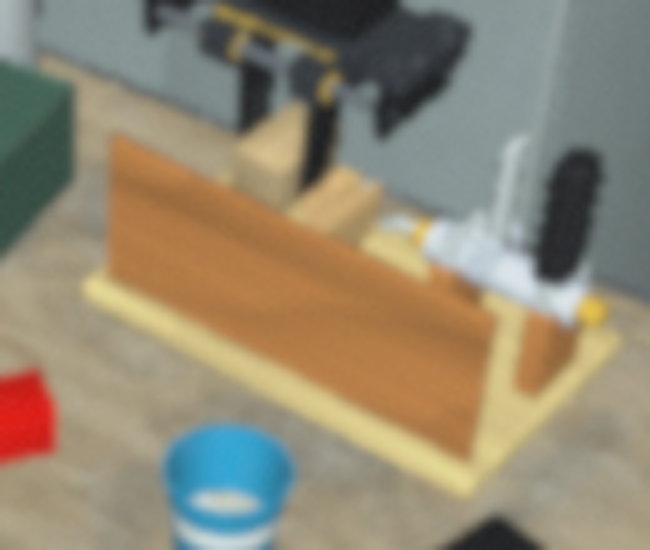

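Run:
```python
from h import *
import pickle
p=pickle.load(open("wrist9.pkl","rb"))
C=lambda a:(np.array(a,float)+.5)/2.1-.5+[180,100]
u=np.array([math.cos(-.053),math.sin(-.053)]);v=np.array([-u[1],u[0]]); c0=np.array([606.3,28.5])
for n,c,z in (("screws",[(183,225),(406,225)],51),("inner far corners",[(219,247),(365,247)],51),("outer far",[(190,184),(408,186)],51),("block top far",[(217,317),(375,318)],96.5),("block top near",[(223,557),(368,557)],96.5),("block bottom far",[(231,284),(362,284)],61.5)):
    w=onz(p,C(c),z)[:,:2]; m=w.mean(0)-c0; print(n,np.round(w,1).tolist(),"local mid rel TCP",np.round([m@u,m@v],1),"ang",round(math.atan2(*(w[1]-w[0])[::-1]),4))
```

```text
screws [[578.3, 71.5], [638.8, 68.2]] local mid rel TCP [ 0.  41.4] ang -0.0549
inner far corners [[587.5, 64.9], [627.5, 62.7]] local mid rel TCP [-0.7 35.3] ang -0.055
outer far [[581.2, 82.5], [639.5, 78.8]] local mid rel TCP [ 1.3 52.3] ang -0.0637
block top far [[591.2, 59.3], [624.9, 57.2]] local mid rel TCP [ 0.2 29.8] ang -0.0622
block top near [[587.5, -0.6], [621.9, -2.6]] local mid rel TCP [  0.  -30.2] ang -0.0575
block bottom far [[591.1, 57.0], [625.4, 55.1]] local mid rel TCP [ 0.5 27.6] ang -0.0553
```

Run:
```python
from h import *
import pickle
p=eyes.read_camera("top");o=pickle.load(open("top0.pkl","rb"))
d=cv2.absdiff(p["image"],o["image"]).max(2)
for n,(x0,y0,x1,y1) in dict(cup=(289,180,320,210),weight=(318,164,342,190),pot=(371,241,399,270),wax=(341,268,370,290)).items(): print(n,d[y0:y1,x0:x1].mean().round(1))
s=env.state();print(np.round(s["eef_pos"],1),np.round(s["tcp_rot"],3),s["opening"])
job_done()
```

```text
cup 7.9
weight 8.3
pot 8.1
wax 7.2
[606.3  28.5  68.8] [3.137e+00 3.000e-03 1.516e+00] 0.3669636200706632
the job is handed in; nothing more can be done
```

I squeezed the air gun's trigger, let it spring back, and then carried the core block over the guard screen. I handed the job in with the block held still over the moulding frame, at about 16.6 s on the robot's clock.

**Trigger:** The fingers stalled at 42 mm, not the 39 mm given for a full squeeze. Pushing further did not move the trigger. I take that as fully squeezed, because the pads are straight and the trigger leans, so they touch it low. The picture overlay put the angle between 0.2 and 0.26 rad, so full squeeze is inferred, not read exactly. After release, the pictures showed the trigger upright again.

**Block:** I took the tan layered block, gripped at 35 mm, and carried it with its underside about 180 mm or more above the bench (the screen is 115 mm high).

| Last check | Result |
|---|---|
| Gap above the frame, worked out from the tool height | about 10.7 mm |
| Centring on the opening | within about 1 mm |
| Turn against the frame | within about 0.01 rad |
| Tool tilt | about 0.005 rad |
| Arm movement | standing still |

- **Disagreement:** The block's far lower edge measured about 2 mm short of where it should be. It appears in the same place in the wrist picture as when the block lay flat on the bench, so I don't think the block tipped.
- **Other loose things:** Comparing top pictures from before and after, the wax block, pot, cup and steel cube areas differed by the same small amount, which I take as picture noise. I saw no sign that anything had moved.

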